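Slide the butter dish lid off the crate and cover the dish

ROBOT

A 6-joint arm with a two-finger parallel gripper is mounted at the origin on the work surface. World frame = base frame: x ahead of the robot, y to its left, z up, the work surface at z = 0. Lengths are in m, angles in rad, forces in N, time in s.
With the tool pointing down it reaches from about 0.375 to 0.75 m from the base axis. Payload 9 kg.
Tool frame: the origin (TCP) lies at the very end of the fingers, on their centre line; the grasp point (between the pads) lies behind it (manip.grip_depth is the z of the grasp point in the tool frame, in m); z points along the fingers, y is the line along which they close (so a half turn about z gives the same grasp; the last joint's range is limited). The gripper opens to 85 mm and grips with 20 to 120 N. Pads are 22 mm wide; open, the fingers measure 114 mm over their backs; the gripper's body (76 mm by 85 mm) begins 54 mm behind the grasp point. The pads swing forward as they close: fully open they stand 13 mm farther back than shut.
Start: joints at [-1.468, 0.104, 0.097, 1.564, 0, 1.353], TCP at [0.189, -0.569, 0.231] pointing down, gripper open.
Joint ranges: [-2.99, 2.99], [-0.84, 1.86], [-1.1, 1.16], [-1.84, 2.11], [-1.51, 1.56], [-3.14, 3.14]. Speed limits (rad/s): [2.22, 2.22, 2.57, 3.14, 3.14, 3.14].

INTERFACE

Orientations are given as a 3x3 rotation matrix whose columns are the frame's x, y, z axes.
In Python, from workcell import sensors, optics, ticket, manip gives the robot as it stands.
- The arm moves only by the tool carry_out, never from a script. Its argument "rows" is a list of rows, each an object of numbers: "hand": the gripper's target within -1 to 1 (fully open at 1, half-way at 0, shut at -1); "tx", "ty", "tz": the shift along the tool's x, y, z scaled (see below); "twist": the turn about the tool's z scaled (see below). A call has 1 to 5 rows; each row is the pose to reach, as a shift and turn from the pose commanded when the call began, along the tool's axes at that moment; what a row does not reach only later rows make up. The controller multiplies each number of a shift by 0.15 m and each number of a turn by 2 rad. A row lasts 1/10 s, in which the tool goes at most 50 mm and 8.59 degrees, less where a joint would pass 70% of its speed; a pose out of reach is approached as far as the arm can. A call with a number of a shift or a turn outside -1 to 1 is refused whole. A call with a gripper value outside its range is refused whole. The fingers move at their own pace and stop on an object; "grip_force" is the grip in N (left out, the last holds). Time passes only in rows, so rows that repeat a pose let the fingers close. It gives the time, the measured TCP pose, the force, the opening and the grip force at its end, in the units of the state.
- sensors.get_obs(): the state, without advancing time (a new reading comes with each control period).
- optics.camera(name): name is "scene" or "side" or "wrist"; returns the picture (384x512x3 uint8, red, green, blue); there is no depth.
- optics.camera_info(name): a dict with "fx", "fy", "cx", "cy" (pixels), "world_to_cam" (4x4, takes a point from world to camera coordinates). Camera axes: x right, y down, z forward; pixel columns grow to the right and rows downward; lengths in m; the calibration is good to about 2 mm. The wrist camera is an equidistant fisheye: a pixel r from the principal point sees the ray r / f radians off the axis. A picture is of the moment at which its call begins: read the wrist's pose just before it. camera_info takes no time and is no camera call; for the wrist camera it gives the pose at the moment of the call.
- ticket.job_done(): hands the job in; it is judged then, once.
The state is a dict: "clock": time; "qpos": joint angles; "qd": joint speeds; "joint_torque": joint torques, N m; "eef_pos": TCP position; "eef_rot": TCP orientation; "wrist_force": force on the tool from outside, world axes, zero at the start; "moment": the same for the moment, N m; "grip_width": finger opening in m; "gripper_force": force on a finger pad.
Only numpy, scipy, OpenCV 4.12 (cv2) and the standard library are available. Lean on these libraries where they do the work, as an engineer would, in place of code of your own. Each camera call takes 0.05 s, during which the arm holds its last target. There are 200 camera calls.

TASK

The butter dish stands open. Its thin bamboo lid lies on top of the latched crate under the wire shelf: slide it out with light pressure over the front edge of the crate (the edge towards the robot) until it sticks out far enough to grip, lift it off, and lay it gently on the dish, flat, centred and square, so that the opening is covered all round. Do not drop the lid, and leave the dish and everything else on the counter standing where it is.

Things in the scene. Friction and masses are not known exactly. Their poses are not given: they have to be found in the camera images.
- lid: Plain thin bamboo board, 150 mm long (x), 68 mm wide (y), 3 mm thick, 40 to 85 g, loose. Origin: centre of its underside. Both ends and faces are alike. It starts flat on the crate's top, its front end 6 to 18 mm behind the crate's front edge, lengthwise along the crate's x (within 0.05 rad). Too thin to pick up where it lies; it tips off once its middle passes the edge.
- crate: Closed bamboo crate, fixed and rigid, with a steel latch on its front (7 mm out, below z = 72 mm). Origin: centre of its underside, on the counter; x from its front (robot side) to its back, z up. 170 mm deep (x), 130 wide (y), 90 high: flat top at z = 90 mm, front edge at x = -85 mm. On the top two strips 10 mm high run along x, with inner faces at y = -48 and +48 mm.
- shelf_front (a point): Middle of the front wire of the steel wire shelf that stands over the crate and is fixed to it: at (-50, 0, 243) mm in the crate's frame, 149 mm clear above the crate's top. The shelf is a grid with gaps too small for a gripper, 150 mm deep from this wire to the back, 200 mm wide, on thin wire legs at its four corners; open on all four sides.
- dish: Open rectangular white ceramic butter dish, 0.6 kg, loose. Origin: centre of its underside, on the counter; x along its length, z up. Outside 136 mm long (x), 54 mm wide (y), 65 mm high (flat rim at z = 65 mm); walls 5 mm, so the opening is 126 x 44 mm. A low block of butter lies inside, well below the rim.
- jar_low: Lower of two stacked glass mason jars with hinged lids, 90 mm across, 94 mm high, origin at the centre of its underside. Bystander.
- jar_top: Upper mason jar, the same, standing on the lower one's lid (its underside at 94 mm). Bystander.
- measuring_cup: Clear plastic measuring cup, 84 mm across the rim, 95 mm high, handle 30 mm out to +y; origin at the centre of its underside. Bystander.
- can_opener: Steel can opener lying flat, 180 mm long (x), 40 mm wide, 31 mm high; origin at the underside near its middle. Bystander.

How it is judged:
By the outcome, as a careful person would: the job done as asked, in the order asked, and still so for the second after the job is handed in, with the robot touching nothing.
It also fails if it takes over 61 s, if anything falls off the work surface, if the arm or the gripper's body presses on something with over 40 N, if the wrist force passes 120 N, or if a joint passes its speed limit or range.

## Working session

There is one attempt and no reset: what is moved stays moved. The work goes in short steps, Python scripts to look and compute and a tool call to move; the robot and the scene stay as the last step left them, time stands still between calls to the robot, and variables do not carry over. Pictures are saved under pics/ and viewed, at most 10 in all, crops included, and the job is handed in when it is done.

Besides the shell and the picture viewer there is one more tool, called as name([rows], argument=value, ...), one row to a line, values as JSON. carry_out: Moves the arm, as the interface text tells. Shifts and turns lie within -1 to 1; 1 stands for 0.15 m of shift or 2 rad of turn. Its arguments: {"type":"object","properties":{"rows":{"type":"array"},"grip_force":{"type":"number"}},"required":["rows"]}

```bash
mkdir -p pics; ls
python3 - <<'E'
from workcell import sensors, optics, manip
import cv2,numpy as np
o=sensors.get_obs();print({k:np.round(v,3).tolist() for k,v in o.items()},manip.grip_depth)
for n in("scene","side"):
    im=optics.camera(n);cv2.imwrite(f"pics/{n}0.png",im[...,::-1])
    i=optics.camera_info(n);print(n,{k:np.round(v,4).tolist() for k,v in i.items()})
a=cv2.imread("pics/scene0.png");b=cv2.imread("pics/side0.png")
cv2.imwrite("pics/s0b.png",cv2.resize(a,(800,600),interpolation=cv2.INTER_CUBIC));cv2.imwrite("pics/d0b.png",cv2.resize(b,(800,600),interpolation=cv2.INTER_CUBIC))
E
```

```text
pics
{'clock': 0.0, 'qpos': [-1.468, 0.105, 0.096, 1.564, -0.0, 1.353], 'qd': [-0.002, 0.001, 0.001, -0.001, -0.001, -0.0], 'joint_torque': [-0.0, -55.693, 50.365, 0.017, -0.0, -0.0], 'eef_pos': [0.189, -0.569, 0.231], 'eef_rot': [[0.949, 0.315, -0.0], [0.315, -0.949, 0.001], [0.0, -0.001, -1.0]], 'wrist_force': [-0.421, -0.334, -0.16], 'moment': [-0.045, 0.038, 0.002], 'gripper_force': 0.0, 'grip_width': 0.085} -0.0187
scene {'fx': 365.1207, 'fy': 365.1207, 'cx': 258.8797, 'cy': 191.0159, 'world_to_cam': [[0.3943, 0.9189, -0.0103, -0.2125], [0.5457, -0.2432, -0.8019, -0.1818], [-0.7394, 0.3106, -0.5973, 1.7027], [0.0, 0.0, 0.0, 1.0]]}
side {'fx': 432.2229, 'fy': 432.2229, 'cx': 254.8186, 'cy': 194.5427, 'world_to_cam': [[-0.6704, -0.742, 0.01, 0.3781], [-0.5183, 0.4585, -0.7219, 0.4219], [0.5311, -0.4891, -0.6919, 1.0494], [0.0, 0.0, 0.0, 1.0]]}
```

View pics/s0b.png

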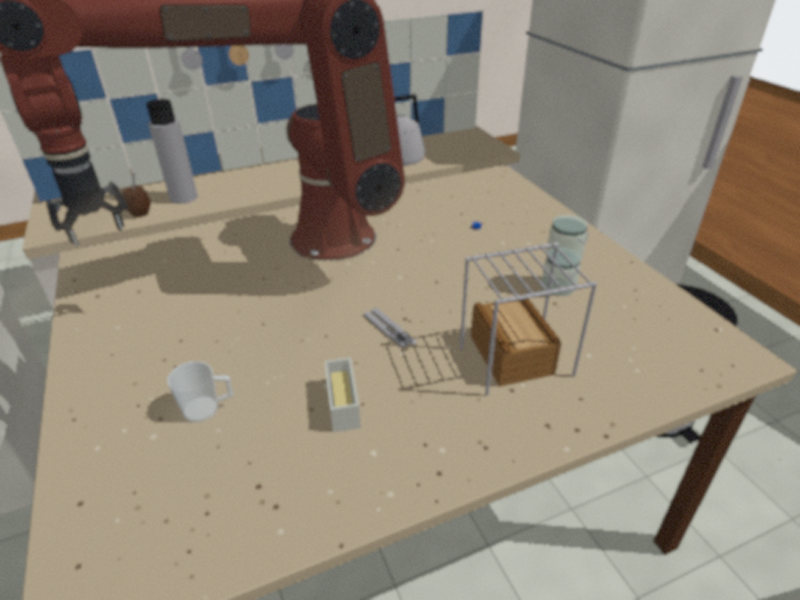

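View pics/d0b.png

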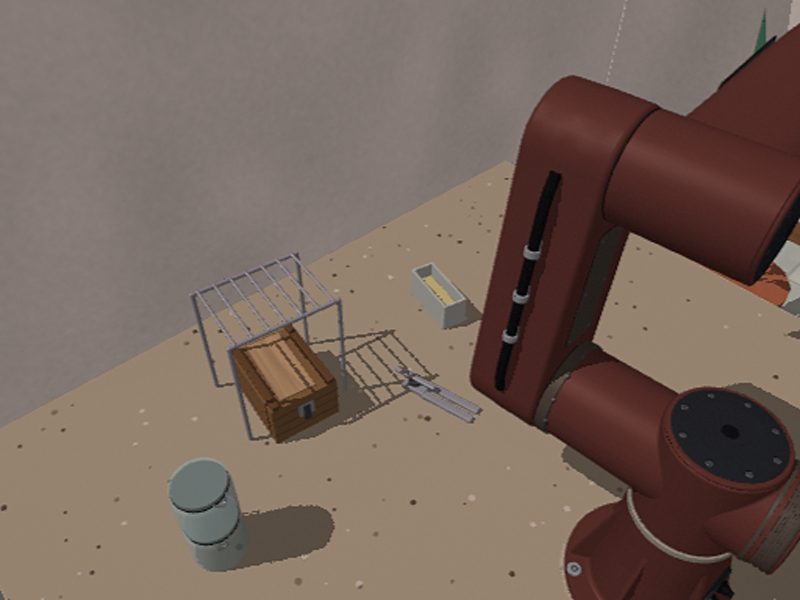

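The scene view shows the dish at about (342,393), the cup at (200,390), the opener at (388,328) and the crate and shelf at (515,320). In the side view, the crate's front with its latch is at (305,410), the lid is on top, the jars are at (205,515) and the dish is at (440,295).

```bash
cat > h.py <<'E'
import numpy as np,cv2
from workcell import sensors, optics, manip
def ray(n,uv,info=None):
    i=info or optics.camera_info(n);x=(uv[0]-i["cx"])/i["fx"];y=(uv[1]-i["cy"])/i["fy"]
    if n=="wrist":
        r=np.hypot(x,y);s=np.sin(r)/r if r>1e-9 else 1.;d=np.array([x*s,y*s,np.cos(r)])
    else: d=np.array([x,y,1.])
    W=i["world_to_cam"];R=W[:3,:3];return -R.T@W[:3,3],R.T@d
def onz(n,uv,z,info=None):
    c,d=ray(n,uv,info);return c+d*(z-c[2])/d[2]
def proj(n,p,info=None):
    i=info or optics.camera_info(n);q=i["world_to_cam"][:3,:3]@np.asarray(p)+i["world_to_cam"][:3,3]
    if n=="wrist":
        t=np.arctan2(np.hypot(q[0],q[1]),q[2]);k=t/np.hypot(q[0],q[1]);return np.array([i["cx"]+i["fx"]*q[0]*k,i["cy"]+i["fy"]*q[1]*k])
    return np.array([i["cx"]+i["fx"]*q[0]/q[2],i["cy"]+i["fy"]*q[1]/q[2]])
E
python3 - <<'E'
from h import *
a=cv2.imread("pics/side0.png");
c=cv2.resize(a[180:300,110:230],(600,600),interpolation=cv2.INTER_CUBIC);cv2.imwrite("pics/sidecrop.png",c)
k=.64
for p in[(275,408),(337,380),(235,350),(290,325)]:print("crate top",onz("side",(p[0]*k,p[1]*k),.1).round(3))
print("wire ends",[onz("side",(p[0]*k,p[1]*k),.243).round(3) for p in[(232,348),(339,300),(193,295),(297,255)]])
# dish white mask in scene and side
for n,roi in(("scene",(220,280,200,240)),("side",(165,215,260,305))):
    im=cv2.imread(f"pics/{n}0.png");h=cv2.cvtColor(im,cv2.COLOR_BGR2HSV)
    y0,y1,x0,x1=roi;s=h[y0:y1,x0:x1]
    m=((s[...,1]<50)).astype(np.uint8)
    cs,_=cv2.findContours(m,cv2.RETR_EXTERNAL,cv2.CHAIN_APPROX_NONE);c=max(cs,key=cv2.contourArea)
    print(n,cv2.contourArea(c),cv2.approxPolyDP(cv2.convexHull(c),2,True)[:,0]+[x0,y0])
for nm,p in dict(opA=(395,370),opB=(478,415),jar=(215,560)).items():print(nm,onz("side",(p[0]*k,p[1]*k),0.).round(3))
print("cup",onz("scene",(200*k,412*k),0.).round(3))
E
```

```text
crate top [0.575 0.274 0.1  ]
crate top [0.553 0.157 0.1  ]
crate top [0.735 0.253 0.1  ]
crate top [0.72  0.139 0.1  ]
wire ends [array([0.615, 0.308, 0.243]), array([0.59 , 0.114, 0.243]), array([0.763, 0.292, 0.243]), array([0.733, 0.098, 0.243])]
scene 894.0 [[224 228]
 [230 274]
 [213 276]
 [207 246]
 [207 230]]
side 923.5 [[265 171]
 [277 168]
 [298 190]
 [296 205]
 [284 210]
 [262 186]]
opA [0.566 0.007 0.   ]
opB [ 0.38  -0.036  0.   ]
jar [0.462 0.479 0.   ]
cup [ 0.551 -0.455  0.   ]
```

View pics/sidecrop.png

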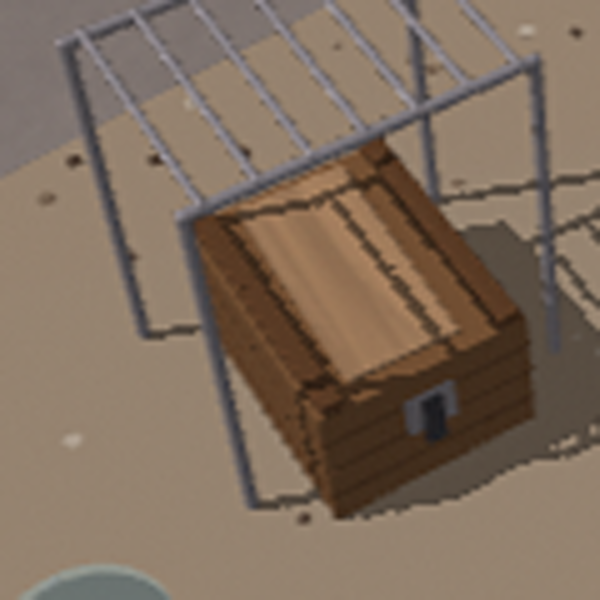

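The crop shows the crate's front corners at about (325,405) and (527,318). The lid's front edge runs from (345,383) to (462,330), the latch is at (433,410), and the front wire runs from (188,216) to (535,63).

Run:
```python
from h import *
f=lambda p,z:onz("side",(110+p[0]/5-.4,180+p[1]/5-.4),z)[:2]
P=[((325,405),.1,(-85,65)),((527,318),.1,(-85,-65)),((337,517),0,(-85,65)),((533,415),0.0,(-85,-65)),((188,216),.243,(-50,100)),((535,63),.243,(-50,-100)),((380,137),.1,(85,-65)),((66,42),.243,(100,100))]
W=np.array([f(p,z) for p,z,_ in P]);L=np.array([l for *_,l in P])/1e3
print(W.round(3))
def fit(L,W):
    l=L-L.mean(0);w=W-W.mean(0);a=np.arctan2((l[:,0]*w[:,1]-l[:,1]*w[:,0]).sum(),(l*w).sum())
    R=np.array([[np.cos(a),-np.sin(a)],[np.sin(a),np.cos(a)]]);t=W.mean(0)-R@L.mean(0);return a,t,((L@R.T+t-W)*1e3).round(1)
for idx in(range(8),(0,1,4,5,6,7),(0,1,2,3)):
    idx=list(idx);print(*fit(L[idx],W[idx]),sep="\n")
a,t,_=fit(L[[0,1,4,5,6,7]],W[[0,1,4,5,6,7]])
R=np.array([[np.cos(a),-np.sin(a)],[np.sin(a),np.cos(a)]])
for p in((345,383),(462,330),(238,222),(335,180)):print("lid in crate",(f(p,.093)-t)@R*1e3)
# dish
for n,pts in dict(side=[(265,171),(277,168),(298,190),(284,196),(262,186)],scene=[(207.5,230),(224,228),(230,258),(212,261)]).items():
    for p in pts: print(n,p,onz(n,p,.065)[:2].round(3))
```

```text
[[0.579 0.276]
 [0.555 0.158]
 [0.581 0.281]
 [0.563 0.154]
 [0.617 0.31 ]
 [0.59  0.116]
 [0.724 0.137]
 [0.767 0.292]]
-0.1390742804945874
[0.65283017 0.20674915]
[[-1.4  6.8]
 [ 4.9 -4.2]
 [-3.   1.9]
 [-3.7  0.2]
 [ 0.5  2.4]
 [-0.3 -1. ]
 [ 4.2 -6.4]
 [-1.3  0.3]]
-0.14103553932868293
[0.65169565 0.20707755]
[[-2.4  7.3]
 [ 3.7 -3.7]
 [-0.5  2.8]
 [-1.6 -0.5]
 [ 2.9 -6.3]
 [-2.2  0.4]]
-0.16867197449726304
[0.65323605 0.20307862]
[[ 1.3  5.3]
 [ 3.8 -5.1]
 [-0.3  0.4]
 [-4.8 -0.7]]
lid in crate [-68.89235239  40.70108936]
lid in crate [-71.45008654 -30.09318894]
lid in crate [71.28747773 39.0149967 ]
lid in crate [ 70.50643965 -23.04244222]
side (265, 171) [ 0.716 -0.183]
side (277, 168) [ 0.7   -0.225]
side (298, 190) [ 0.576 -0.199]
side (284, 196) [ 0.586 -0.145]
side (262, 186) [ 0.667 -0.124]
scene (207.5, 230) [ 0.573 -0.195]
scene (224, 228) [ 0.585 -0.143]
scene (230, 258) [ 0.717 -0.169]
scene (212, 261) [ 0.707 -0.221]
```

```bash
cat >> h.py <<'E'
def to(x,y,z,th):
    "prints scaled tool shift/twist from the present pose to a goal (tool down, tool x at yaw th)"
    o=sensors.get_obs();R=o["eef_rot"];p=o["eef_pos"];d=R.T@(np.array([x,y,z])-p)
    t0=np.arctan2(R[1,0],R[0,0]);tw=-((th-t0+np.pi)%(2*np.pi)-np.pi)/2
    print("t",round(float(o["clock"]),2),"p",p.round(4),"th",round(float(t0),4),"scaled",(d/.15).round(3),"twist",round(float(tw),4),"rows>=",round(float(max(np.linalg.norm(d)/.05,abs(tw*2)/.15)),1),"F",o["wrist_force"].round(2))
E
python3 -c "
from h import *
to(.45,-.2,.3,1.427)"
```

```text
t 0.1 p [ 0.1892 -0.5691  0.2306] th 0.3208 scaled [ 2.426 -1.787 -0.46 ] twist -0.5531 rows>= 9.1 F [ 0.65 -0.78 -0.36]
```

carry_out([
  {"tx":1,"ty":-0.73,"tz":-0.2},
  {"tx":1,"ty":-0.73,"tz":-0.2},
  {"tx":1,"ty":-0.73,"tz":-0.2},
  {"tx":1,"ty":-0.73,"tz":-0.2},
])

```text
invalid input
```

carry_out([
  {"tx":1,"ty":-0.73,"tz":-0.2,"twist":-0.27},
  {"tx":1,"ty":-0.73,"tz":-0.2,"twist":-0.27},
  {"tx":1,"ty":-0.73,"tz":-0.2,"twist":-0.27},
  {"tx":1,"ty":-0.73,"tz":-0.2,"twist":-0.27},
])

```text
invalid input
```

```bash
python3 -c "
from h import *
to(.45,-.1,.3,1.427)
i=optics.camera_info('wrist');im=optics.camera('wrist');cv2.imwrite('pics/w1.png',im[...,::-1])
R=sensors.get_obs()['eef_rot'];W=i['world_to_cam'];print('cam in tool',R.T@(-W[:3,:3].T@W[:3,3]-sensors.get_obs()['eef_pos']),'axis',R.T@W[2,:3],i['fx'])
print(proj('wrist',[.646,-.184,.065],i),proj('wrist',[.652,.207,.09],i))"
```

```text
t 0.1 p [ 0.1892 -0.5691  0.2306] th 0.3208 scaled [ 2.636 -2.42  -0.459] twist -0.5531 rows>= 10.8 F [ 0.65 -0.78 -0.36]
cam in tool [ 0.07492795 -0.00061534 -0.14243932] axis [-2.92953325e-01 -9.24542632e-04  9.56126296e-01] 297.3186396354542
[ 106.70162908 -170.39820795] [ -36.67700807 -133.59925669]
```

View pics/w1.png

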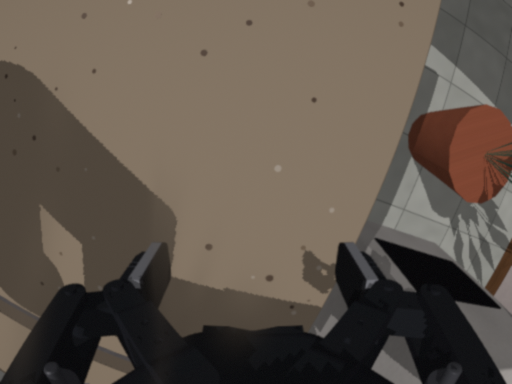

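The fields must all be given, it seems. The wrist picture shows only bare counter, with the fingertips at about (150,270) and (350,270). The camera sits on the tool's +x side.

carry_out([
  {"hand":1,"tx":1,"ty":-0.73,"tz":-0.2,"twist":0},
  {"hand":1,"tx":1,"ty":-0.73,"tz":-0.2,"twist":0},
  {"hand":1,"tx":1,"ty":-0.73,"tz":-0.2,"twist":0},
  {"hand":1,"tx":1,"ty":-0.73,"tz":-0.2,"twist":0},
])

```text
clock: 0.55
eef_pos: [0.2981, -0.416, 0.2617]
eef_rot: [[0.949, 0.316, 0.0], [0.316, -0.949, -0.0], [0.0, 0.0, -1.0]]
wrist_force: [0.2, 0.0, 0.5]
grip_width: 0.0855
gripper_force: 0.0
```

carry_out([
  {"hand":1,"tx":1,"ty":-0.73,"tz":-0.2,"twist":0},
  {"hand":1,"tx":1,"ty":-0.73,"tz":-0.2,"twist":0},
  {"hand":1,"tx":1,"ty":-0.73,"tz":-0.2,"twist":0},
  {"hand":1,"tx":1,"ty":-0.73,"tz":-0.2,"twist":0},
])

```text
clock: 0.95
eef_pos: [0.4059, -0.2646, 0.2919]
eef_rot: [[0.949, 0.316, 0.001], [0.316, -0.949, -0.0], [0.0, 0.0, -1.0]]
wrist_force: [-0.5, -1.0, -0.1]
grip_width: 0.0852
gripper_force: 0.0
```

```bash
python3 -c "
from h import *
to(.48,.12,.3,1.427)
i=optics.camera_info('wrist');im=optics.camera('wrist');cv2.imwrite('pics/w2.png',im[...,::-1]);np.save('w2.npy',i['world_to_cam'])
print(proj('wrist',[.646,-.184,.065],i),proj('wrist',[.652,.207,.09],i))"
```

```text
t 0.95 p [ 0.4059 -0.2646  0.2919] th 0.3217 scaled [ 1.279 -2.277 -0.055] twist -0.5526 rows>= 7.8 F [-0.52 -1.   -0.13]
[252.54309298 -29.51055218] [ 18.27585925 -58.09240988]
```

View pics/w2.png

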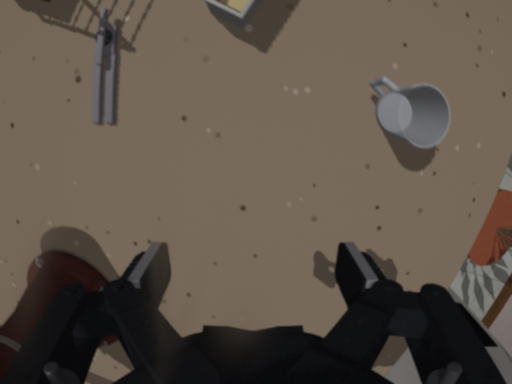

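The wrist view shows the dish's near end at the top (235,8), the opener at (105,70) and the cup at (415,112). I'll step forward.

carry_out([
  {"hand":1,"tx":0.8,"ty":0,"tz":-0.3,"twist":0},
  {"hand":1,"tx":0.8,"ty":0,"tz":-0.3,"twist":0},
  {"hand":1,"tx":0.8,"ty":0,"tz":-0.3,"twist":0},
  {"hand":1,"tx":0.8,"ty":0,"tz":-0.3,"twist":0},
])

```text
clock: 1.4
eef_pos: [0.5213, -0.2279, 0.3365]
eef_rot: [[0.948, 0.318, 0.001], [0.318, -0.948, 0.0], [0.001, 0.0, -1.0]]
wrist_force: [-0.3, 0.3, -1.3]
grip_width: 0.0855
gripper_force: 0.0
```

```bash
python3 -c "
from h import *
i=optics.camera_info('wrist');im=optics.camera('wrist');cv2.imwrite('pics/w3.png',im[...,::-1]);np.save('w3.npy',i['world_to_cam'])
u,v=proj('wrist',[.646,-.184,.065],i).astype(int);print(u,v)
h=cv2.cvtColor(im,cv2.COLOR_RGB2HSV)
x0,y0=max(u-75,0),max(v-75,0);s=im[y0:v+75,x0:u+75];print(s.shape,x0,y0)
cv2.imwrite('pics/w3c.png',cv2.resize(s[...,::-1],(600,600*s.shape[0]//s.shape[1]),interpolation=cv2.INTER_CUBIC))
to(.48,.12,.3,1.427)"
```

```text
251 63
(138, 150, 3) 176 0
t 1.45 p [ 0.5198 -0.2286  0.336 ] th 0.323 scaled [ 0.486 -2.288  0.24 ] twist -0.552 rows>= 7.4 F [-1.02  0.44  0.12]
```

View pics/w3c.png

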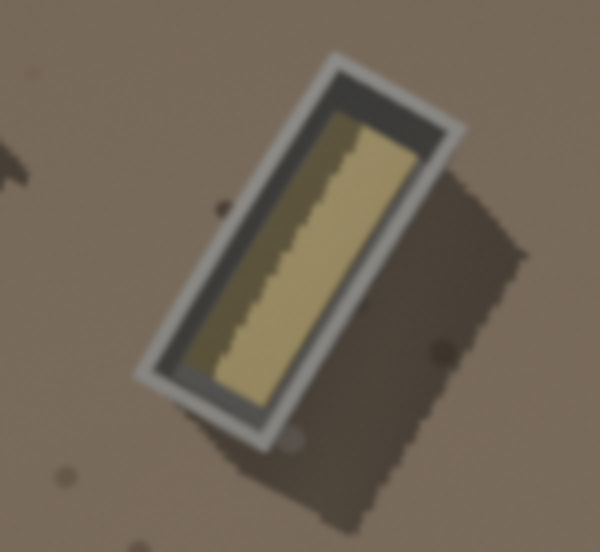

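The dish rim's outer corners in the crop are at about (333,52), (467,127), (267,450) and (133,375). I'll refine that with a mask and move on to the crate.

```bash
python3 -c "
from h import *
i=optics.camera_info('wrist');i['world_to_cam']=np.load('w3.npy')
im=cv2.imread('pics/w3.png')
s=im[0:138,176:326].astype(int);sat=s.max(2)-s.min(2);m=((sat<22)&(s.max(2)>110)).astype(np.uint8)
n,l,st,_=cv2.connectedComponentsWithStats(m);k=1+st[1:,4].argmax();ys,xs=np.where(l==k);print(st[k])
P=np.array([onz('wrist',(x+176,y),.065,i)[:2] for x,y in zip(xs,ys)],np.float32)*1000
r=cv2.minAreaRect(P);print(r, cv2.boxPoints(r).mean(0))
C=np.array([onz('wrist',(176+(x+.5)/4-.5,(y+.5)/4-.5),.065,i)[:2] for x,y in((333,52),(467,127),(267,450),(133,375))])
print(C.round(4),C.mean(0),np.linalg.norm(C[0]-C[1]),np.linalg.norm(C[1]-C[2]),[np.arctan2(*(a-b)[::-1]) for a,b in((C[1],C[2]),(C[0],C[3]))])
to(.48,.12,.3,1.427)"
```

```text
[ 33  13  84  99 965]
((648.2520141601562, -181.7475128173828), (55.826419830322266, 137.39910888671875), 77.81932830810547) [ 648.252  -181.7475]
[[ 0.7198 -0.1698]
 [ 0.7089 -0.222 ]
 [ 0.5772 -0.1936]
 [ 0.5882 -0.1413]] [ 0.64853681 -0.18167401] 0.05333522835903372 0.13471903230563506 [np.float64(-0.21226300601186576), np.float64(-0.21349083859913762)]
t 1.45 p [ 0.5198 -0.2286  0.336 ] th 0.323 scaled [ 0.486 -2.288  0.24 ] twist -0.552 rows>= 7.4 F [-1.02  0.44  0.12]
```

carry_out([
  {"hand":1,"tx":0.22,"ty":-1,"tz":0,"twist":-0.29},
  {"hand":1,"tx":0.22,"ty":-1,"tz":0,"twist":-0.29},
  {"hand":1,"tx":0.22,"ty":-1,"tz":0,"twist":-0.29},
  {"hand":1,"tx":0.22,"ty":-1,"tz":0,"twist":-0.29},
])

```text
clock: 1.85
eef_pos: [0.5012, -0.0725, 0.3369]
eef_rot: [[0.614, 0.79, 0.0], [0.79, -0.614, 0.001], [0.001, -0.0, -1.0]]
wrist_force: [0.2, -1.2, 0.2]
grip_width: 0.0856
gripper_force: 0.0
```

```bash
python3 -c "
from h import *
to(.51,.07,.33,1.427)"
```

```text
t 1.85 p [ 0.5012 -0.0725  0.3369] th 0.9102 scaled [ 0.786 -0.536  0.046] twist -0.2584 rows>= 3.4 F [ 0.15 -1.19  0.25]
```

```bash
python3 -c "
from h import *
i=optics.camera_info('wrist');im=optics.camera('wrist');cv2.imwrite('pics/w4.png',im[...,::-1]);np.save('w4.npy',i['world_to_cam'])
c,s=np.cos(-.145),np.sin(-.145)
for p in((-85,65,100),(-85,-65,100),(85,-65,100),(85,65,100),(-50,0,243),(-70,38,93),(-70,-30,93),(0,0,93)):
  print(p,proj('wrist',[.652+(c*p[0]-s*p[1])/1e3,.207+(s*p[0]+c*p[1])/1e3,p[2]/1e3],i).round(1))
cv2.imwrite('pics/w4c.png',cv2.resize(im[0:200,140:390,::-1],(750,600),interpolation=cv2.INTER_CUBIC))"
```

```text
(-85, 65, 100) [139.7 -59.2]
(-85, -65, 100) [179.8   3.2]
(85, -65, 100) [293.3 -52.5]
(85, 65, 100) [ 245.4 -111.2]
(-50, 0, 243) [ 148.9 -103.7]
(-70, 38, 93) [157.9 -51.4]
(-70, -30, 93) [179.  -19.5]
(0, 0, 93) [214.2 -58.5]
```

View pics/w4c.png

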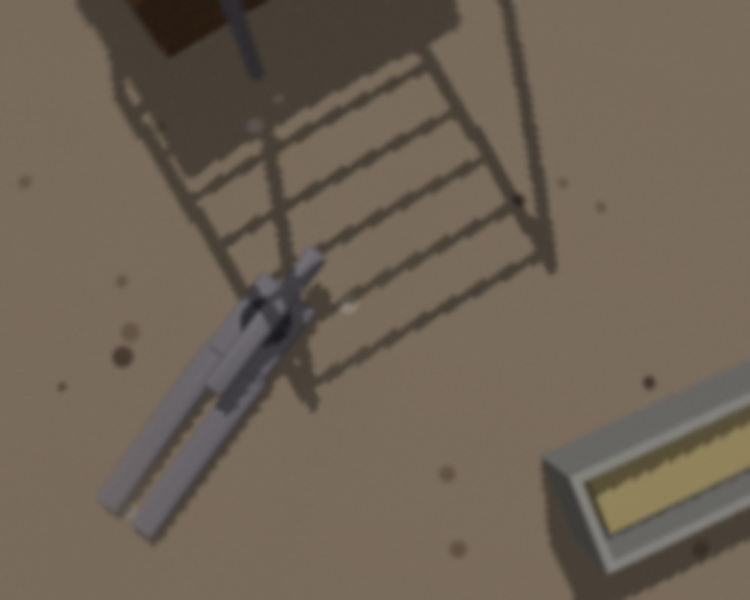

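Only the crate's bottom corner is in view at the top left, so I'll go closer.

carry_out([
  {"hand":1,"tx":0.98,"ty":-0.84,"tz":-0.1,"twist":0},
  {"hand":1,"tx":0.98,"ty":-0.84,"tz":-0.1,"twist":0},
  {"hand":1,"tx":0.98,"ty":-0.84,"tz":-0.1,"twist":0},
  {"hand":1,"tx":0.98,"ty":-0.84,"tz":-0.1,"twist":0},
  {"hand":1,"tx":0.98,"ty":-0.84,"tz":-0.1,"twist":0},
])

```text
clock: 2.4
eef_pos: [0.4945, 0.1201, 0.3515]
eef_rot: [[0.62, 0.784, 0.0], [0.784, -0.62, 0.001], [0.001, -0.0, -1.0]]
wrist_force: [0.5, -1.2, -0.2]
grip_width: 0.0852
gripper_force: 0.0
```

```bash
python3 -c "
from h import *
to(.51,.07,.33,1.427)
i=optics.camera_info('wrist');im=optics.camera('wrist');cv2.imwrite('pics/w5.png',im[...,::-1]);np.save('w5.npy',i['world_to_cam'])
c,s=np.cos(-.145),np.sin(-.145)
for p in((-85,65,100),(-85,-65,100),(85,-65,100),(85,65,100),(-50,0,243),(-70,38,93),(-70,-30,93),(0,0,93)):
  print(p,proj('wrist',[.652+(c*p[0]-s*p[1])/1e3,.207+(s*p[0]+c*p[1])/1e3,p[2]/1e3],i).round(1))
cv2.imwrite('pics/w5c.png',cv2.resize(im[0:200,140:390,::-1],(750,600),interpolation=cv2.INTER_CUBIC))"
```

```text
t 2.4 p [0.4945 0.1201 0.3515] th 0.9017 scaled [-0.198  0.289  0.143] twist -0.2626 rows>= 3.5 F [ 0.46 -1.17 -0.23]
(-85, 65, 100) [225.1  27.9]
(-85, -65, 100) [274.9 110.7]
(85, -65, 100) [380.5  55.7]
(85, 65, 100) [333.9 -23.9]
(-50, 0, 243) [284.8  28.9]
(-70, 38, 93) [245.5  39.8]
(-70, -30, 93) [271.2  82.6]
(0, 0, 93) [305.2  39.8]
```

View pics/w5c.png

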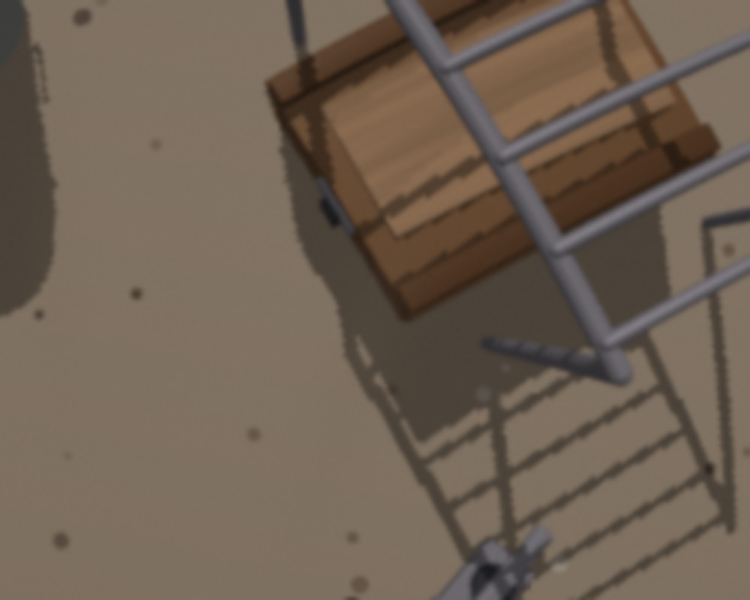

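The crop shows the crate's strip corners at about (267,85), (408,315) and (716,132). The lid's front edge runs from (322,103) to (400,237), its right rear corner is at (677,98), and the front wire runs from (400,0) to (620,375).

```bash
python3 -c "
from h import *
i=optics.camera_info('wrist');i['world_to_cam']=np.load('w5.npy')
f=lambda p,z:onz('wrist',(140+(p[0]+.5)/3-.5,(p[1]+.5)/3-.5),z,i)[:2]
D=[((267,85),.1,(-85,65)),((408,315),.1,(-85,-65)),((716,132),.1,(85,-65)),((620,375),.243,(-50,-100))]
W=np.array([f(p,z) for p,z,_ in D]);L=np.array([q for *_,q in D])/1e3;print(W.round(4))
def fit(L,W):
    l=L-L.mean(0);w=W-W.mean(0);a=np.arctan2((l[:,0]*w[:,1]-l[:,1]*w[:,0]).sum(),(l*w).sum())
    R=np.array([[np.cos(a),-np.sin(a)],[np.sin(a),np.cos(a)]]);t=W.mean(0)-R@L.mean(0);return a,t,R,((L@R.T+t-W)*1e3).round(1)
for k in(3,4):
    a,t,R,e=fit(L[:k],W[:k]);print(a,t,e.tolist())
    for p in((322,103),(400,237),(677,98)):print('lid in crate',((f(p,.093)-t)@R*1e3).round(1),f(p,.093).round(4))
print('wire',f((400,0),.243),f((620,375),.243),((f((400,0),.243)-t)@R*1e3))
"
```

```text
[[0.5807 0.2804]
 [0.5642 0.1606]
 [0.7349 0.1458]
 [0.595  0.1171]]
-0.08492403774882797 [0.65670021 0.21479489] [[-3.2, 6.3], [2.3, -3.4], [1.0, -3.0]]
lid in crate [-65.4  39.8] [0.5949 0.26  ]
lid in crate [-70.8 -30.7] [0.5835 0.1902]
lid in crate [ 78.7 -39.6] [0.7317 0.1687]
-0.08912152686888501 [0.6560077  0.21405669] [[-3.6, 5.9], [1.3, -3.8], [-0.0, -4.0], [2.3, 1.8]]
lid in crate [-64.9  40.3] [0.5949 0.26  ]
lid in crate [-70.  -30.2] [0.5835 0.1902]
lid in crate [ 79.5 -38.5] [0.7317 0.1687]
wire [0.6115889  0.24132489] [0.59498747 0.1170683 ] [-46.66948987  23.20654931]
```

```bash
python3 -c "
from h import *
to(.463,.235,.2,1.427)"
```

```text
t 2.45 p [0.4948 0.118  0.3511] th 0.901 scaled [ 0.48  -0.651  1.007] twist -0.263 rows>= 3.9 F [ 1.15 -0.29  0.51]
```

carry_out([
  {"hand":1,"tx":0.48,"ty":-0.65,"tz":1,"twist":-0.263},
  {"hand":1,"tx":0.48,"ty":-0.65,"tz":1,"twist":-0.263},
  {"hand":1,"tx":0.48,"ty":-0.65,"tz":1,"twist":-0.263},
  {"hand":1,"tx":0.48,"ty":-0.65,"tz":1,"twist":-0.263},
  {"hand":1,"tx":0.48,"ty":-0.65,"tz":1,"twist":-0.263},
])

```text
clock: 2.95
eef_pos: [0.4605, 0.2337, 0.1955]
eef_rot: [[0.143, 0.99, -0.008], [0.99, -0.143, -0.002], [-0.003, -0.008, -1.0]]
wrist_force: [0.3, -0.5, 1.0]
grip_width: 0.0855
gripper_force: 0.0
```

```bash
cat >> h.py <<'E'
E0=np.array([.572,.220]);U=np.array([.9897,-.143]);V=np.array([.143,.9897])
def S(s,z,th=1.427,v=.003):
    p=E0+s*U+v*V;to(p[0],p[1],z,th);q=sensors.get_obs()["eef_pos"][:2]-E0;print("now s,v",(q@U).round(4),(q@V).round(4))
E
python3 -c "
from h import *
S(-.110,.12)"
```

```text
t 2.95 p [0.4605 0.2337 0.1955] th 1.4278 scaled [0.037 0.019 0.503] twist 0.0004 rows>= 1.5 F [ 0.28 -0.49  1.03]
now s,v -0.1123 -0.0024
```

carry_out([
  {"hand":1,"tx":0.035,"ty":0,"tz":0.55,"twist":0},
  {"hand":1,"tx":0.035,"ty":0,"tz":0.55,"twist":0},
  {"hand":1,"tx":0.035,"ty":0.2,"tz":0.55,"twist":0},
  {"hand":1,"tx":0.035,"ty":0.4,"tz":0.55,"twist":0},
  {"hand":1,"tx":0.035,"ty":0.55,"tz":0.55,"twist":0},
])

```text
clock: 3.45
eef_pos: [0.5482, 0.2243, 0.1189]
eef_rot: [[0.149, 0.989, 0.001], [0.989, -0.149, -0.001], [-0.001, 0.001, -1.0]]
wrist_force: [0.1, -0.5, -0.2]
grip_width: 0.0854
gripper_force: 0.0
```

```bash
python3 -c "
from h import *
S(-.022,.085)
im=optics.camera('side');cv2.imwrite('pics/d6.png',cv2.resize(im[150:300,100:300,::-1],(800,600),interpolation=cv2.INTER_CUBIC))"
```

```text
t 3.45 p [0.5482 0.2243 0.1189] th 1.4214 scaled [0.014 0.014 0.226] twist -0.0028 rows>= 0.7 F [ 0.11 -0.51 -0.15]
now s,v -0.0241 0.0009
```

View pics/d6.png

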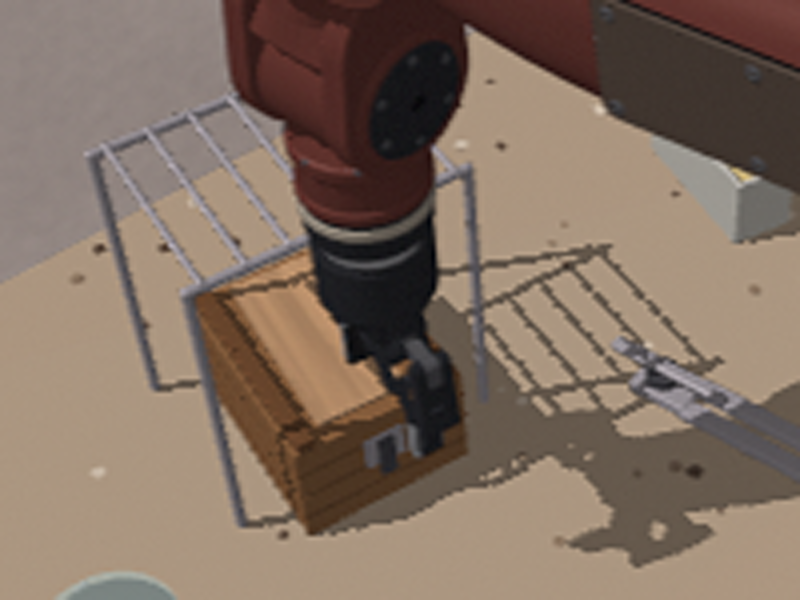

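The side view shows the gripper astride the crate's front, clear of the wire, with the front finger at (430,430) outside the crate. I'll lower it slowly onto the lid.

carry_out([
  {"hand":1,"tx":0.01,"ty":0.02,"tz":0.1,"twist":0},
  {"hand":1,"tx":0.01,"ty":0.02,"tz":0.2,"twist":0},
  {"hand":1,"tx":0.01,"ty":0.02,"tz":0.22,"twist":0},
  {"hand":1,"tx":0.01,"ty":0.02,"tz":0.22,"twist":0},
])

```text
clock: 3.9
eef_pos: [0.5477, 0.2281, 0.0844]
eef_rot: [[0.144, 0.99, -0.002], [0.99, -0.144, -0.001], [-0.001, -0.002, -1.0]]
wrist_force: [-1.4, -0.5, 0.5]
grip_width: 0.0856
gripper_force: 0.0
```

carry_out([
  {"hand":1,"tx":0,"ty":0,"tz":0.01,"twist":0},
  {"hand":1,"tx":0,"ty":0,"tz":0.02,"twist":0},
])

```text
clock: 4.1
eef_pos: [0.5493, 0.2287, 0.0834]
eef_rot: [[0.143, 0.99, 0.001], [0.99, -0.143, 0.0], [0.0, 0.001, -1.0]]
wrist_force: [-1.0, -0.3, -0.3]
grip_width: 0.0856
gripper_force: 0.0
```

carry_out([
  {"hand":1,"tx":0,"ty":0,"tz":0.01,"twist":0},
  {"hand":1,"tx":0,"ty":0,"tz":0.01,"twist":0},
])

```text
clock: 4.3
eef_pos: [0.5491, 0.2285, 0.0813]
eef_rot: [[0.143, 0.99, 0.0], [0.99, -0.143, -0.0], [-0.0, 0.0, -1.0]]
wrist_force: [-0.1, -0.3, -0.6]
grip_width: 0.0854
gripper_force: 0.0
```

carry_out([
  {"hand":1,"tx":0,"ty":0,"tz":0.01,"twist":0},
  {"hand":1,"tx":0,"ty":0,"tz":0.01,"twist":0},
])

```text
clock: 4.5
eef_pos: [0.5493, 0.2285, 0.0799]
eef_rot: [[0.143, 0.99, 0.0], [0.99, -0.143, 0.0], [0.0, 0.0, -1.0]]
wrist_force: [-0.6, 0.1, 1.9]
grip_width: 0.0854
gripper_force: 0.5
```

carry_out([
  {"hand":1,"tx":0,"ty":0,"tz":0.01,"twist":0},
  {"hand":1,"tx":0,"ty":0,"tz":0.01,"twist":0},
])

```text
clock: 4.7
eef_pos: [0.5494, 0.2285, 0.0798]
eef_rot: [[0.143, 0.99, 0.001], [0.99, -0.143, -0.0], [0.0, 0.001, -1.0]]
wrist_force: [-5.8, -1.1, 11.6]
grip_width: 0.0853
gripper_force: 5.7
```

carry_out([
  {"hand":1,"tx":0,"ty":-0.03,"tz":-0.004,"twist":0},
  {"hand":1,"tx":0,"ty":-0.06,"tz":-0.004,"twist":0},
  {"hand":1,"tx":0,"ty":-0.09,"tz":-0.004,"twist":0},
  {"hand":1,"tx":0,"ty":-0.12,"tz":-0.004,"twist":0},
  {"hand":1,"tx":0,"ty":-0.15,"tz":-0.004,"twist":0},
])

```text
clock: 5.2
eef_pos: [0.5276, 0.2317, 0.0797]
eef_rot: [[0.144, 0.99, 0.003], [0.99, -0.144, 0.0], [0.0, 0.003, -1.0]]
wrist_force: [3.9, -0.8, 6.0]
grip_width: 0.0855
gripper_force: 2.7
```

```bash
python3 -c "
from h import *
S(-.045,.08)
# lid front edge: sample light-bamboo mask in side view, compare with first image
a=cv2.imread('pics/side0.png');b=optics.camera('side')[...,::-1].copy();cv2.imwrite('pics/d7.png',b)
for s in(-.045,-.03,-.015,0,.015,.03):
  for v in (.025,):
    p=E0+s*U+v*V;u=proj('side',[*p,.093]).round().astype(int);print(s,v,u,a[u[1],u[0]],b[u[1],u[0]])"
```

```text
t 5.2 p [0.5276 0.2317 0.0797] th 1.4267 scaled [-0.015  0.004 -0.002] twist -0.0002 rows>= 0.0 F [ 3.94 -0.82  6.04]
now s,v -0.0456 0.0053
-0.045 0.025 [193 268] [30 47 68] [31 50 73]
-0.03 0.025 [190 264] [24 42 64] [29 49 73]
-0.015 0.025 [188 260] [27 44 65] [33 52 74]
0 0.025 [185 257] [30 45 65] [104 139 180]
0.015 0.025 [183 253] [ 95 127 165] [101 135 176]
0.03 0.025 [180 250] [ 86 116 151] [ 98 131 168]
```

carry_out([
  {"hand":1,"tx":-0.01,"ty":0,"tz":-0.08,"twist":0},
  {"hand":1,"tx":-0.01,"ty":0.17,"tz":-0.08,"twist":0},
  {"hand":1,"tx":-0.01,"ty":0.17,"tz":-0.05,"twist":0},
  {"hand":1,"tx":-0.01,"ty":0.17,"tz":-0.01,"twist":0},
  {"hand":1,"tx":-0.01,"ty":0.17,"tz":0.002,"twist":0},
])

```text
clock: 5.75
eef_pos: [0.5517, 0.2264, 0.0797]
eef_rot: [[0.144, 0.99, 0.001], [0.99, -0.144, -0.001], [-0.001, 0.001, -1.0]]
wrist_force: [-7.8, -2.7, 22.0]
grip_width: 0.0856
gripper_force: 11.2
```

carry_out([
  {"hand":1,"tx":0,"ty":-0.035,"tz":0,"twist":0},
  {"hand":1,"tx":0,"ty":-0.07,"tz":0,"twist":0},
  {"hand":1,"tx":0,"ty":-0.105,"tz":0,"twist":0},
  {"hand":1,"tx":0,"ty":-0.14,"tz":0,"twist":0},
  {"hand":1,"tx":0,"ty":-0.17,"tz":0,"twist":0},
])

```text
clock: 6.25
eef_pos: [0.5273, 0.2304, 0.0797]
eef_rot: [[0.143, 0.99, 0.003], [0.99, -0.143, 0.0], [0.0, 0.003, -1.0]]
wrist_force: [3.7, -1.1, 5.9]
grip_width: 0.0852
gripper_force: 3.0
```

```bash
cat >> h.py <<'E'
def lid(name="pics/dx.png",vs=(.038,.032,.027,.022,-.02,-.026)):
    b=optics.camera('side')[...,::-1].copy();cv2.imwrite(name,b);g=b[...,0].astype(np.float32);info=optics.camera_info('side')
    out=[]
    for v in vs:
        ss=np.arange(-.1,.04,.001);val=[]
        for s in ss:
            u=proj('side',[*(E0+s*U+v*V),.0915],info);val.append(cv2.getRectSubPix(g,(1,1),(float(u[0]),float(u[1])))[0,0])
        d=np.diff(cv2.blur(np.array(val).reshape(-1,1),(1,3))[:,0]);k=d.argmax();out.append((v,round(float(ss[k]),3),round(float(d[k]),1)))
    print("lid front (v,s,grad)",out)
E
python3 -c "
from h import *
S(-.045,.08);lid('pics/d8.png')"
```

```text
t 6.25 p [0.5273 0.2304 0.0797] th 1.4269 scaled [-0.006  0.005 -0.002] twist -0.0001 rows>= 0.0 F [ 3.69 -1.07  5.89]
now s,v -0.0458 0.0039
lid front (v,s,grad) [(0.038, -0.03, 8.4), (0.032, -0.029, 12.8), (0.027, -0.029, 13.3), (0.022, 0.008, 10.9), (-0.02, -0.031, 13.5), (-0.026, -0.031, 7.6)]
```

carry_out([
  {"hand":1,"tx":0,"ty":0,"tz":-0.08,"twist":0},
  {"hand":1,"tx":0,"ty":0.18,"tz":-0.08,"twist":0},
  {"hand":1,"tx":0,"ty":0.18,"tz":-0.05,"twist":0},
  {"hand":1,"tx":0,"ty":0.18,"tz":-0.02,"twist":0},
  {"hand":1,"tx":0,"ty":0.18,"tz":-0.006,"twist":0},
])

```text
clock: 6.8
eef_pos: [0.5525, 0.2263, 0.0798]
eef_rot: [[0.143, 0.99, -0.001], [0.99, -0.143, -0.001], [-0.001, -0.001, -1.0]]
wrist_force: [-7.7, -3.1, 18.7]
grip_width: 0.0853
gripper_force: 9.3
```

carry_out([
  {"hand":1,"tx":0,"ty":0,"tz":0.005,"twist":0},
  {"hand":1,"tx":0,"ty":-0.05,"tz":0.006,"twist":0},
  {"hand":1,"tx":0,"ty":-0.1,"tz":0.006,"twist":0},
  {"hand":1,"tx":0,"ty":-0.14,"tz":0.006,"twist":0},
  {"hand":1,"tx":0,"ty":-0.18,"tz":0.006,"twist":0},
])

```text
clock: 7.3
eef_pos: [0.527, 0.2304, 0.0797]
eef_rot: [[0.143, 0.99, 0.003], [0.99, -0.143, 0.0], [0.0, 0.003, -1.0]]
wrist_force: [3.1, -0.6, 4.8]
grip_width: 0.0851
gripper_force: 2.3
```

```bash
python3 -c "
from h import *
S(-.045,.08);lid('pics/d9.png')"
```

```text
t 7.3 p [0.527  0.2304 0.0797] th 1.427 scaled [-0.006  0.007 -0.002] twist -0.0 rows>= 0.0 F [ 3.14 -0.59  4.81]
now s,v -0.046 0.0039
lid front (v,s,grad) [(0.038, -0.055, 8.5), (0.032, 0.011, 11.6), (0.027, -0.056, 13.5), (0.022, -0.055, 14.2), (-0.02, -0.033, 10.5), (-0.026, -0.031, 8.0)]
```

carry_out([
  {"hand":1,"tx":0,"ty":0,"tz":-0.15,"twist":0},
  {"hand":1,"tx":0,"ty":-0.1,"tz":-0.25,"twist":0},
  {"hand":1,"tx":0,"ty":-0.35,"tz":-0.4,"twist":0},
  {"hand":1,"tx":0,"ty":-0.6,"tz":-0.5,"twist":0},
  {"hand":1,"tx":0,"ty":-0.6,"tz":-0.6,"twist":0},
])

```text
clock: 7.85
eef_pos: [0.4328, 0.2438, 0.1685]
eef_rot: [[0.141, 0.99, -0.003], [0.99, -0.141, -0.0], [-0.001, -0.003, -1.0]]
wrist_force: [0.7, -0.3, -0.0]
grip_width: 0.0855
gripper_force: 0.0
```

carry_out([
  {"hand":1,"tx":0,"ty":0,"tz":0,"twist":-0.37},
  {"hand":1,"tx":0,"ty":0,"tz":0,"twist":-0.37},
  {"hand":1,"tx":0,"ty":0,"tz":0,"twist":-0.37},
  {"hand":1,"tx":0,"ty":0,"tz":0,"twist":-0.37},
  {"hand":1,"tx":0,"ty":0,"tz":0,"twist":-0.37},
])

```text
clock: 8.35
eef_pos: [0.437, 0.2431, 0.1681]
eef_rot: [[-0.567, 0.824, -0.001], [0.824, 0.567, -0.0], [0.0, -0.001, -1.0]]
wrist_force: [-0.4, 0.2, 0.8]
grip_width: 0.0853
gripper_force: 0.0
```

carry_out([
  {"hand":1,"tx":0,"ty":0,"tz":0,"twist":-0.415},
  {"hand":1,"tx":0,"ty":0,"tz":0,"twist":-0.415},
  {"hand":1,"tx":0,"ty":0,"tz":0,"twist":-0.415},
  {"hand":1,"tx":0,"ty":0,"tz":0,"twist":-0.415},
  {"hand":1,"tx":0,"ty":0,"tz":0,"twist":-0.415},
])

```text
clock: 8.85
eef_pos: [0.437, 0.2431, 0.1681]
eef_rot: [[-0.976, 0.217, -0.001], [0.217, 0.976, -0.0], [0.001, -0.001, -1.0]]
wrist_force: [-0.4, -1.0, -0.3]
grip_width: 0.0852
gripper_force: 0.0
```

```bash
python3 -c "
from h import *
S(-.022,.065,2.998);lid('pics/d10.png',(.04,.03,.02,.01,0,-.01,-.02,-.025))
g=cv2.imread('pics/d10.png')[...,0].astype(np.float32);info=optics.camera_info('side')
for s in(-.05,-.04,-.03,-.02,-.012):
    vs=np.arange(-.06,.07,.001);val=np.array([cv2.getRectSubPix(g,(1,1),tuple(map(float,proj('side',[*(E0+s*U+v*V),.093],info))))[0,0] for v in vs]).ravel()
    d=np.diff(cv2.blur(val.reshape(-1,1),(1,3))[:,0]);print(s,[(round(float(vs[k]),3),round(float(d[k]),1)) for k in np.argsort(-abs(d))[:8]])
im=cv2.imread('pics/d10.png');cv2.imwrite('pics/d10c.png',cv2.resize(im[180:300,110:230],(600,600),interpolation=cv2.INTER_CUBIC))"
```

```text
t 8.85 p [0.437  0.2431 0.1681] th 2.9232 scaled [-0.765  0.054  0.686] twist -0.0374 rows>= 3.1 F [-0.39 -1.03 -0.25]
now s,v -0.1369 0.0035
lid front (v,s,grad) [(0.04, -0.057, 4.9), (0.03, -0.055, 10.4), (0.02, 0.013, 6.7), (0.01, 0.029, 8.8), (0, -0.058, 11.6), (-0.01, -0.057, 15.8), (-0.02, -0.057, 14.0), (-0.025, -0.057, 13.4)]
-0.05 [(-0.03, 14.2), (-0.029, 14.2), (-0.031, 12.3), (-0.028, 11.6), (0.026, 8.8), (-0.017, -8.8), (-0.032, 8.8), (-0.016, -8.8)]
-0.04 [(0.034, 2.5), (-0.001, 2.3), (0.035, 2.2), (0.033, 2.2), (-0.002, 1.7), (0.032, 1.4), (-0.052, 1.2), (-0.031, -1.2)]
-0.03 [(-0.017, -9.4), (-0.018, -9.4), (-0.016, -8.3), (-0.022, 7.1), (-0.023, 6.6), (-0.019, -6.1), (-0.015, -5.8), (-0.024, 5.0)]
-0.02 [(0.04, -9.1), (0.034, 7.5), (0.039, -6.4), (0.035, 5.9), (0.041, -5.4), (0.033, 5.0), (0.036, 4.4), (0.01, -3.5)]
-0.012 [(0.039, -16.1), (0.038, -13.0), (0.033, 11.5), (0.032, 10.3), (0.04, -9.8), (0.031, 9.1), (0.037, -8.1), (0.03, 8.0)]
```

carry_out([
  {"hand":1,"tx":0,"ty":0,"tz":0.3,"twist":-0.031},
  {"hand":1,"tx":0,"ty":0,"tz":0.6,"twist":-0.031},
  {"hand":1,"tx":0,"ty":0,"tz":0.68,"twist":-0.031},
  {"hand":1,"tx":0,"ty":0,"tz":0.68,"twist":-0.031},
])

```text
clock: 9.3
eef_pos: [0.4358, 0.2427, 0.0649]
eef_rot: [[-0.986, 0.164, -0.004], [0.164, 0.986, -0.001], [0.004, -0.002, -1.0]]
wrist_force: [-0.7, 0.4, 0.0]
grip_width: 0.0854
gripper_force: 0.0
```

```bash
python3 -c "
from h import *
S(-.022,.065,2.985,.0045)"
```

```text
t 9.3 p [0.4358 0.2427 0.0649] th 2.977 scaled [-0.773  0.026 -0.003] twist -0.004 rows>= 2.3 F [-0.65  0.41  0.03]
now s,v -0.138 0.003
```

carry_out([
  {"hand":1,"tx":-0.2,"ty":0.025,"tz":0,"twist":0},
  {"hand":1,"tx":-0.4,"ty":0.025,"tz":0,"twist":0},
  {"hand":1,"tx":-0.6,"ty":0.025,"tz":0,"twist":0},
  {"hand":1,"tx":-0.76,"ty":0.025,"tz":0,"twist":0},
  {"hand":1,"tx":-0.76,"ty":0.025,"tz":0,"twist":0},
])

```text
clock: 9.8
eef_pos: [0.5547, 0.2277, 0.0695]
eef_rot: [[-0.986, 0.165, 0.004], [0.165, 0.986, 0.0], [-0.004, 0.001, -1.0]]
wrist_force: [-0.9, -0.4, 0.7]
grip_width: 0.0852
gripper_force: 0.0
```

```bash
python3 -c "
from h import *
S(-.022,.065,2.985,.0045)"
```

```text
t 9.8 p [0.5547 0.2277 0.0695] th 2.9759 scaled [ 0.025 -0.005  0.03 ] twist -0.0046 rows>= 0.1 F [-0.87 -0.35  0.72]
now s,v -0.0183 0.0052
```

carry_out([
  {"hand":0.7,"tx":0,"ty":0,"tz":0,"twist":0},
  {"hand":0.5,"tx":0,"ty":0,"tz":0,"twist":0},
  {"hand":0.4,"tx":0,"ty":0,"tz":0,"twist":0},
  {"hand":0.3,"tx":0,"ty":0,"tz":0,"twist":0},
  {"hand":0.3,"tx":0,"ty":0,"tz":0,"twist":0},
], grip_force=45)

```text
clock: 10.3
eef_pos: [0.551, 0.2286, 0.0682]
eef_rot: [[-0.987, 0.162, 0.002], [0.162, 0.987, -0.0], [-0.002, 0.0, -1.0]]
wrist_force: [0.1, -1.3, 5.7]
grip_width: 0.0661
gripper_force: 48.5
```

carry_out([
  {"hand":0.3,"tx":0,"ty":0,"tz":-0.03,"twist":0},
  {"hand":0.3,"tx":0,"ty":0,"tz":-0.08,"twist":0},
  {"hand":0.3,"tx":0,"ty":0,"tz":-0.13,"twist":0},
  {"hand":0.3,"tx":0,"ty":0,"tz":-0.16,"twist":0},
  {"hand":0.3,"tx":0,"ty":0,"tz":-0.16,"twist":0},
])

```text
clock: 10.8
eef_pos: [0.5512, 0.2285, 0.0916]
eef_rot: [[-0.987, 0.162, 0.001], [0.162, 0.987, 0.0], [-0.001, 0.0, -1.0]]
wrist_force: [-0.2, -0.2, 0.2]
grip_width: 0.0664
gripper_force: 50.0
```

```bash
python3 -c "
from h import *
S(-.2,.15,2.985,.0045)
o=sensors.get_obs();print(o['grip_width'],o['gripper_force'],o['moment'])
im=optics.camera('side');cv2.imwrite('pics/d11.png',im[...,::-1]);im2=optics.camera('scene');cv2.imwrite('pics/s11.png',im2[...,::-1])
im=optics.camera('wrist');cv2.imwrite('pics/w11.png',im[...,::-1])"
```

```text
t 10.8 p [0.5512 0.2285 0.0916] th 2.9789 scaled [ 1.187 -0.029 -0.391] twist -0.0031 rows>= 3.7 F [-0.2  -0.22  0.19]
now s,v -0.0218 0.0054
0.0664058114841438 50.00014007091522 [ 0.06090175  0.02955171 -0.02451398]
```

carry_out([
  {"hand":0.3,"tx":0.15,"ty":0,"tz":-0.03,"twist":0},
  {"hand":0.3,"tx":0.35,"ty":0,"tz":-0.03,"twist":0},
  {"hand":0.3,"tx":0.55,"ty":0,"tz":-0.03,"twist":0},
  {"hand":0.3,"tx":0.75,"ty":0,"tz":-0.03,"twist":0},
  {"hand":0.3,"tx":0.95,"ty":0,"tz":-0.03,"twist":0},
])

```text
clock: 11.45
eef_pos: [0.4087, 0.2514, 0.0945]
eef_rot: [[-0.987, 0.162, -0.001], [0.162, 0.987, -0.0], [0.001, -0.0, -1.0]]
wrist_force: [-0.2, 0.9, 0.7]
grip_width: 0.066
gripper_force: 50.1
```

carry_out([
  {"hand":0.3,"tx":0.05,"ty":0,"tz":-0.1,"twist":0},
  {"hand":0.3,"tx":0.05,"ty":0,"tz":-0.3,"twist":0},
  {"hand":0.3,"tx":0.05,"ty":0,"tz":-0.5,"twist":0},
  {"hand":0.3,"tx":0.05,"ty":0,"tz":-0.65,"twist":0},
  {"hand":0.3,"tx":0.05,"ty":0,"tz":-0.65,"twist":0},
])

```text
clock: 11.95
eef_pos: [0.4041, 0.2531, 0.1956]
eef_rot: [[-0.987, 0.162, 0.004], [0.162, 0.987, 0.001], [-0.004, 0.002, -1.0]]
wrist_force: [0.0, 0.8, -0.3]
grip_width: 0.066
gripper_force: 50.2
```

```bash
python3 -c "
from h import *
to(.6484-.0415*.977,-.1817+.0415*.212,.2,2.9286)
o=sensors.get_obs();print(o['grip_width'],o['gripper_force'],o['moment'])
b=optics.camera('side')[...,::-1].copy();cv2.imwrite('pics/d12.png',b);s=optics.camera('scene')[...,::-1].copy();cv2.imwrite('pics/s12.png',s);cv2.imwrite('pics/w12.png',optics.camera('wrist')[...,::-1])
p=o['eef_pos'];R=o['eef_rot']
for n,im in(('side',b),('scene',s)):
  for du,dv in((-.042+.075+.0,.034),(-.117,.034),(-.117,-.034),(.033,-.034)):
    print(n,du,dv,proj(n,p+R@np.array([du,dv,-.0245])).round(1))
u,v=proj('side',p+R@np.array([-.042,0,-.0245])).astype(int);u2,v2=proj('scene',p+R@np.array([-.042,0,-.0245])).astype(int);print(u,v,u2,v2)
c1=cv2.resize(b[max(v-60,0):v+60,u-50:u+50],(400,480),interpolation=cv2.INTER_CUBIC);c2=cv2.resize(s[max(v2-60,0):v2+60,u2-50:u2+50],(400,480),interpolation=cv2.INTER_CUBIC);cv2.imwrite('pics/c12.png',np.hstack([c1,c2]));print(max(v-60,0),u-50,max(v2-60,0),u2-50)"
```

```text
t 11.95 p [0.4041 0.2531 0.1956] th 2.9789 scaled [-1.801 -2.582 -0.026] twist 0.0251 rows>= 9.4 F [ 0.01  0.8  -0.34]
0.06595767666746599 50.23977220058441 [ 0.01909039  0.006382   -0.01850731]
side 0.032999999999999995 0.034 [214.5 285.8]
side -0.117 0.034 [184.4 241.4]
side -0.117 -0.034 [209.2 230.1]
side 0.033 -0.034 [240.8 272.3]
scene 0.032999999999999995 0.034 [312.2 132. ]
scene -0.117 0.034 [327.6 151.4]
scene -0.117 -0.034 [309. 154.]
scene 0.033 -0.034 [295.2 134.2]
211 256 310 142
196 161 82 260
```

View pics/c12.png

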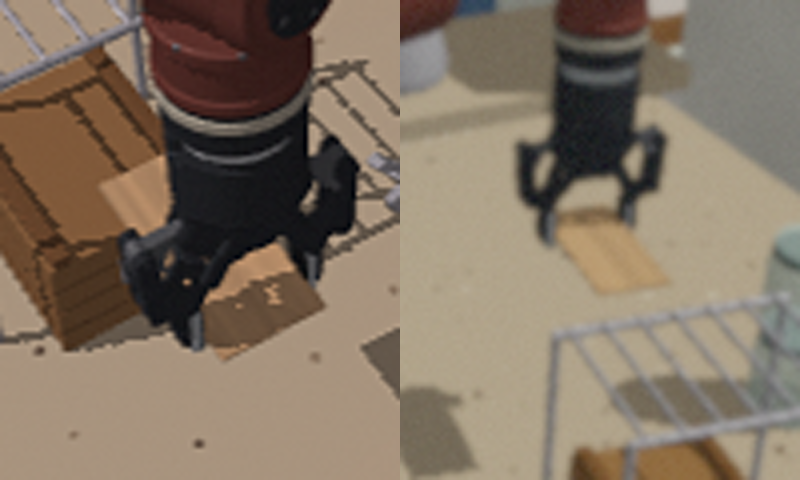

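Both crops show the lid held level by its near end. In the left crop its corners are at (325,308), (220,360) and (100,183), close to my predictions. I'll swing clear of the shelf and on towards the dish.

carry_out([
  {"hand":0.3,"tx":-0.02,"ty":-0.15,"tz":0,"twist":0},
  {"hand":0.3,"tx":-0.06,"ty":-0.35,"tz":0,"twist":0},
  {"hand":0.3,"tx":-0.1,"ty":-0.6,"tz":0,"twist":0},
  {"hand":0.3,"tx":-0.14,"ty":-0.85,"tz":0,"twist":0},
  {"hand":0.3,"tx":-0.15,"ty":-0.95,"tz":0,"twist":0},
])

```text
clock: 12.6
eef_pos: [0.401, 0.1061, 0.1909]
eef_rot: [[-0.986, 0.164, -0.002], [0.164, 0.986, -0.001], [0.002, -0.001, -1.0]]
wrist_force: [0.1, -0.1, -0.7]
grip_width: 0.0664
gripper_force: 50.3
```

carry_out([
  {"hand":0.3,"tx":-0.02,"ty":-0.15,"tz":0,"twist":0},
  {"hand":0.3,"tx":-0.06,"ty":-0.35,"tz":0,"twist":0},
  {"hand":0.3,"tx":-0.1,"ty":-0.6,"tz":0,"twist":0},
  {"hand":0.3,"tx":-0.14,"ty":-0.85,"tz":0,"twist":0.025},
  {"hand":0.3,"tx":-0.15,"ty":-0.95,"tz":0,"twist":0.025},
])

```text
clock: 13.1
eef_pos: [0.4001, -0.0382, 0.1909]
eef_rot: [[-0.977, 0.215, -0.002], [0.215, 0.977, 0.0], [0.002, -0.0, -1.0]]
wrist_force: [-0.4, -0.3, 0.3]
grip_width: 0.0666
gripper_force: 50.3
```

```bash
python3 -c "
from h import *
to(.6484-.0405*.977,-.1817+.0405*.212,.14,2.9286)"
```

```text
t 13.1 p [ 0.4001 -0.0382  0.1909] th 2.9248 scaled [-1.553 -0.579  0.336] twist -0.0019 rows>= 5.1 F [-0.44 -0.26  0.31]
```

carry_out([
  {"hand":0.3,"tx":-0.15,"ty":-0.1,"tz":0,"twist":0},
  {"hand":0.3,"tx":-0.4,"ty":-0.24,"tz":0,"twist":0},
  {"hand":0.3,"tx":-0.65,"ty":-0.38,"tz":0,"twist":0},
  {"hand":0.3,"tx":-0.85,"ty":-0.5,"tz":0,"twist":-0.002},
  {"hand":0.3,"tx":-1,"ty":-0.58,"tz":0,"twist":-0.002},
])

```text
clock: 13.6
eef_pos: [0.5296, -0.1539, 0.1902]
eef_rot: [[-0.978, 0.208, -0.003], [0.208, 0.978, 0.001], [0.003, 0.001, -1.0]]
wrist_force: [1.3, -0.0, -0.7]
grip_width: 0.0662
gripper_force: 50.3
```

carry_out([
  {"hand":0.3,"tx":-0.2,"ty":0,"tz":0.05,"twist":0},
  {"hand":0.3,"tx":-0.4,"ty":0,"tz":0.15,"twist":0},
  {"hand":0.3,"tx":-0.55,"ty":0,"tz":0.25,"twist":0},
  {"hand":0.3,"tx":-0.55,"ty":0,"tz":0.3,"twist":0},
  {"hand":0.3,"tx":-0.55,"ty":0,"tz":0.3,"twist":0},
])

```text
clock: 14.1
eef_pos: [0.6082, -0.1689, 0.1443]
eef_rot: [[-0.978, 0.207, -0.005], [0.207, 0.978, 0.002], [0.005, 0.001, -1.0]]
wrist_force: [-0.4, 0.2, -1.2]
grip_width: 0.0665
gripper_force: 50.3
```

Run:
```python
from h import *
to(.6484-.0405*.977,-.1817+.0405*.212,.05,2.9286)
o=sensors.get_obs();p=o['eef_pos'];R=o['eef_rot']
for n in('scene','side'):
    im=optics.camera(n)[...,::-1].copy();cv2.imwrite(f'pics/{n}13.png',im)
    g0=cv2.imread(f'pics/{n}0.png').astype(np.float32);g=im.astype(np.float32)
    # lid rear end & sides: edge strength along tool x and tool y lines at lid height
    info=optics.camera_info(n)
    smp=lambda I,q:np.array([cv2.getRectSubPix(I,(1,1),tuple(map(float,proj(n,p+R@np.array(q),info))))[0,0]])
    def scan(mk,ts,tag):
        V=np.array([np.concatenate([smp(np.ascontiguousarray(g[...,c]),mk(t)) for c in range(3)]) for t in ts])
        V=cv2.blur(V,(1,3));d=np.linalg.norm(np.diff(V,axis=0),axis=1);k=np.argsort(-d)[:4];print(n,tag,[(round(float(ts[j]),4),round(float(d[j]),1)) for j in k])
    for y in(-.022,-.01,0,.01,.022):scan(lambda t:(t,y,-.0235),np.arange(-.145,-.09,.001),f'rear x y={y}')
    for y in(-.022,-.01,0,.01,.022):scan(lambda t:(t,y,-.0235),np.arange(.01,.06,.001),f'front x y={y}')
    for x in(-.1,-.08,-.06,-.04):
        scan(lambda t:(x,t,-.0235),np.arange(-.05,-.02,.001),f'side- x={x}');scan(lambda t:(x,t,-.0235),np.arange(.02,.05,.001),f'side+ x={x}')
```

```text
t 14.1 p [ 0.6082 -0.1689  0.1443] th 2.933 scaled [-0.013 -0.027  0.629] twist 0.0022 rows>= 1.9 F [-0.36  0.16 -1.22]
scene rear x y=-0.022 [(-0.125, 6.0), (-0.124, 5.5), (-0.126, 5.2), (-0.123, 4.7)]
scene rear x y=-0.01 [(-0.123, 5.1), (-0.124, 5.0), (-0.122, 4.2), (-0.125, 4.0)]
scene rear x y=0 [(-0.118, 5.4), (-0.117, 5.2), (-0.119, 5.1), (-0.12, 4.7)]
scene rear x y=0.01 [(-0.12, 5.6), (-0.121, 5.4), (-0.124, 5.3), (-0.122, 5.3)]
scene rear x y=0.022 [(-0.122, 4.6), (-0.123, 4.5), (-0.121, 4.1), (-0.124, 4.0)]
scene front x y=-0.022 [(0.055, 8.0), (0.056, 7.9), (0.054, 7.8), (0.053, 7.3)]
scene front x y=-0.01 [(0.056, 12.0), (0.057, 12.0), (0.055, 12.0), (0.052, 11.9)]
scene front x y=0 [(0.057, 11.6), (0.055, 11.6), (0.056, 11.5), (0.054, 10.5)]
scene front x y=0.01 [(0.055, 13.4), (0.054, 13.4), (0.053, 13.4), (0.056, 13.3)]
scene front x y=0.022 [(0.057, 11.7), (0.056, 11.1), (0.055, 10.1), (0.054, 9.1)]
scene side- x=-0.1 [(-0.034, 4.7), (-0.035, 4.2), (-0.033, 4.0), (-0.036, 3.5)]
scene side+ x=-0.1 [(0.033, 4.4), (0.034, 4.3), (0.035, 4.1), (0.036, 3.9)]
scene side- x=
[... 1196 characters left out ...]
0.022 [(0.028, 18.1), (0.029, 18.0), (0.03, 17.9), (0.031, 16.1)]
side side- x=-0.1 [(-0.028, 20.7), (-0.029, 17.6), (-0.027, 17.3), (-0.026, 14.2)]
side side+ x=-0.1 [(0.033, 9.6), (0.034, 9.1), (0.035, 7.2), (0.032, 6.5)]
side side- x=-0.08 [(-0.049, 8.1), (-0.048, 4.5), (-0.05, 3.3), (-0.023, 2.3)]
side side+ x=-0.08 [(0.033, 9.5), (0.034, 9.2), (0.021, 8.4), (0.035, 6.9)]
side side- x=-0.06 [(-0.023, 24.9), (-0.024, 24.2), (-0.025, 21.0), (-0.026, 15.6)]
side side+ x=-0.06 [(0.031, 26.5), (0.03, 26.0), (0.029, 25.7), (0.028, 25.2)]
side side- x=-0.04 [(-0.024, 1.4), (-0.023, 1.2), (-0.025, 1.2), (-0.028, 1.0)]
side side+ x=-0.04 [(0.039, 32.4), (0.038, 32.0), (0.037, 29.5), (0.04, 28.6)]
```

```bash
python3 -c "
from h import *
to(.6074,-.1728,.052,2.9286)"
```

```text
t 14.2 p [ 0.6089 -0.1693  0.1472] th 2.9329 scaled [ 0.004 -0.025  0.635] twist 0.0021 rows>= 1.9 F [-0.19 -0.08 -0.15]
```

carry_out([
  {"hand":0.3,"tx":0.004,"ty":-0.025,"tz":0.15,"twist":0.002},
  {"hand":0.3,"tx":0.004,"ty":-0.025,"tz":0.35,"twist":0.002},
  {"hand":0.3,"tx":0.004,"ty":-0.025,"tz":0.5,"twist":0.002},
  {"hand":0.3,"tx":0.004,"ty":-0.025,"tz":0.6,"twist":0.002},
  {"hand":0.3,"tx":0.004,"ty":-0.025,"tz":0.62,"twist":0.002},
])

```text
clock: 14.7
eef_pos: [0.6074, -0.1728, 0.0535]
eef_rot: [[-0.977, 0.211, -0.002], [0.211, 0.977, 0.001], [0.002, 0.0, -1.0]]
wrist_force: [-0.2, 0.1, -0.8]
grip_width: 0.0663
gripper_force: 50.3
```

Run:
```python
from h import *
to(.6074,-.1728,.0432,2.9286)
cv2.imwrite('pics/scene14.png',optics.camera('scene')[...,::-1]);cv2.imwrite('pics/side14.png',optics.camera('side')[...,::-1])
to(.6074,-.1728,.0432,2.9286)
```

```text
t 14.7 p [ 0.6074 -0.1728  0.0535] th 2.9287 scaled [-0.    -0.     0.069] twist 0.0001 rows>= 0.2 F [-0.19  0.1  -0.81]
t 14.8 p [ 0.6085 -0.1733  0.0553] th 2.9288 scaled [0.008 0.002 0.081] twist 0.0001 rows>= 0.2 F [0.1  0.53 0.14]
```

carry_out([
  {"hand":0.3,"tx":0.007,"ty":0.002,"tz":0.02,"twist":0},
  {"hand":0.3,"tx":0.007,"ty":0.002,"tz":0.045,"twist":0},
  {"hand":0.3,"tx":0.007,"ty":0.002,"tz":0.045,"twist":0},
])

```text
clock: 15.1
eef_pos: [0.6076, -0.1728, 0.048]
eef_rot: [[-0.977, 0.211, 0.0], [0.211, 0.977, -0.0], [-0.0, -0.0, -1.0]]
wrist_force: [-0.3, 0.3, 0.2]
grip_width: 0.0662
gripper_force: 50.3
```

carry_out([
  {"hand":0.3,"tx":0,"ty":0,"tz":0.01,"twist":0},
  {"hand":0.3,"tx":0,"ty":0,"tz":0.01,"twist":0},
])

```text
clock: 15.3
eef_pos: [0.6075, -0.1727, 0.0463]
eef_rot: [[-0.977, 0.211, -0.0], [0.211, 0.977, -0.0], [-0.0, -0.0, -1.0]]
wrist_force: [0.9, -0.0, 0.3]
grip_width: 0.0663
gripper_force: 50.3
```

carry_out([
  {"hand":0.3,"tx":0,"ty":0,"tz":0.01,"twist":0},
  {"hand":0.3,"tx":0,"ty":0,"tz":0.01,"twist":0},
])

```text
clock: 15.5
eef_pos: [0.6074, -0.1727, 0.0446]
eef_rot: [[-0.977, 0.211, -0.0], [0.211, 0.977, 0.0], [0.0, -0.0, -1.0]]
wrist_force: [0.4, -0.1, 0.0]
grip_width: 0.0663
gripper_force: 50.3
```

carry_out([
  {"hand":0.3,"tx":0,"ty":0,"tz":0.007,"twist":0},
  {"hand":0.3,"tx":0,"ty":0,"tz":0.007,"twist":0},
])

```text
clock: 15.7
eef_pos: [0.6076, -0.1728, 0.044]
eef_rot: [[-0.977, 0.211, 0.0], [0.211, 0.977, -0.0], [-0.0, -0.0, -1.0]]
wrist_force: [-0.9, 0.5, 0.9]
grip_width: 0.0663
gripper_force: 50.4
```

carry_out([
  {"hand":0.3,"tx":0,"ty":0,"tz":0.007,"twist":0},
  {"hand":0.3,"tx":0,"ty":0,"tz":0.007,"twist":0},
])

```text
clock: 15.9
eef_pos: [0.6076, -0.1728, 0.0439]
eef_rot: [[-0.977, 0.211, 0.0], [0.211, 0.977, -0.0], [-0.0, -0.0, -1.0]]
wrist_force: [-4.9, 2.0, 9.1]
grip_width: 0.0662
gripper_force: 50.9
```

carry_out([
  {"hand":0.3,"tx":0,"ty":0,"tz":-0.003,"twist":0},
  {"hand":0.6,"tx":0,"ty":0,"tz":-0.003,"twist":0},
  {"hand":0.7,"tx":0,"ty":0,"tz":-0.003,"twist":0},
  {"hand":0.85,"tx":0,"ty":0,"tz":-0.003,"twist":0},
  {"hand":0.95,"tx":0,"ty":0,"tz":-0.003,"twist":0},
], grip_force=20)

```text
clock: 16.4
eef_pos: [0.6074, -0.1727, 0.043]
eef_rot: [[-0.977, 0.211, -0.0], [0.211, 0.977, 0.0], [0.0, 0.0, -1.0]]
wrist_force: [0.3, 0.4, -0.1]
grip_width: 0.0831
gripper_force: 0.0
```

carry_out([
  {"hand":0.95,"tx":0,"ty":0,"tz":-0.03,"twist":0},
  {"hand":0.95,"tx":0,"ty":0,"tz":-0.12,"twist":0},
  {"hand":0.95,"tx":0,"ty":0,"tz":-0.3,"twist":0},
  {"hand":0.95,"tx":0,"ty":0,"tz":-0.6,"twist":0},
  {"hand":0.95,"tx":0,"ty":0,"tz":-0.9,"twist":0},
])

```text
clock: 16.9
eef_pos: [0.6071, -0.1725, 0.1805]
eef_rot: [[-0.977, 0.211, -0.0], [0.211, 0.977, 0.0], [0.0, -0.0, -1.0]]
wrist_force: [0.7, -0.5, 0.1]
grip_width: 0.0835
gripper_force: 0.0
```

carry_out([
  {"hand":0.95,"tx":0,"ty":0,"tz":-0.3,"twist":0},
  {"hand":0.95,"tx":0,"ty":0,"tz":-0.6,"twist":0},
  {"hand":0.95,"tx":0,"ty":0,"tz":-0.6,"twist":0},
  {"hand":0.95,"tx":0,"ty":0,"tz":-0.6,"twist":0},
])

```text
clock: 17.3
eef_pos: [0.6082, -0.1731, 0.2706]
eef_rot: [[-0.977, 0.211, 0.003], [0.211, 0.977, -0.002], [-0.004, -0.001, -1.0]]
wrist_force: [0.2, -0.1, -1.1]
grip_width: 0.0831
gripper_force: 0.0
```

Run:
```python
from h import *
to(.70,-.17,.27,2.9286)
i=optics.camera_info('wrist');print('dish px',proj('wrist',[.6484,-.1817,.068],i))
```

```text
t 17.3 p [ 0.6082 -0.1731  0.2706] th 2.9288 scaled [-0.594  0.149  0.006] twist 0.0001 rows>= 1.8 F [ 0.21 -0.12 -1.06]
dish px [252.14511498 200.08000211]
```

Run:
```python
from h import *
n='wrist';info=optics.camera_info(n);im=optics.camera(n)[...,::-1].copy();cv2.imwrite('pics/w15.png',im);cv2.imwrite('pics/scene15.png',optics.camera('scene')[...,::-1]);cv2.imwrite('pics/side15.png',optics.camera('side')[...,::-1])
a=-.213;X=np.array([np.cos(a),np.sin(a)]);Y=np.array([-X[1],X[0]]);c=np.array([.6484,-.1817])
g=[np.ascontiguousarray(im[...,k].astype(np.float32)) for k in range(3)]
def scan(mk,ts,tag):
    V=[]
    for t in ts:
        x,y=mk(t);u=proj(n,[*(c+x*X+y*Y),.068],info);V.append([cv2.getRectSubPix(k,(1,1),(float(u[0]),float(u[1])))[0,0] for k in g])
    d=np.linalg.norm(np.diff(cv2.blur(np.array(V),(1,3)),axis=0),axis=1);k=np.argsort(-d)[:3];print(tag,[(round(float(ts[j]),4),round(float(d[j]),1)) for j in k])
for y in(-.025,-.012,0,.012,.025):
    scan(lambda t:(t,y),np.arange(-.095,-.055,.001),f'x- y={y}');scan(lambda t:(t,y),np.arange(.055,.095,.001),f'x+ y={y}')
for x in(-.06,-.04,-.02,0,.02,.04,.06):
    scan(lambda t:(x,t),np.arange(-.05,-.02,.001),f'y- x={x}');scan(lambda t:(x,t),np.arange(.02,.05,.001),f'y+ x={x}')
```

```text
x- y=-0.025 [(-0.094, 20.6), (-0.093, 17.4), (-0.074, 15.6)]
x+ y=-0.025 [(0.076, 5.1), (0.077, 4.4), (0.075, 3.6)]
x- y=-0.012 [(-0.094, 21.0), (-0.074, 15.5), (-0.093, 14.8)]
x+ y=-0.012 [(0.076, 4.2), (0.077, 3.6), (0.075, 3.1)]
x- y=0 [(-0.083, 17.9), (-0.082, 14.7), (-0.084, 14.7)]
x+ y=0 [(0.076, 5.1), (0.075, 4.3), (0.077, 3.6)]
x- y=0.012 [(-0.08, 17.6), (-0.074, 17.4), (-0.081, 16.1)]
x+ y=0.012 [(0.076, 5.1), (0.075, 5.1), (0.074, 3.7)]
x- y=0.025 [(-0.076, 8.3), (-0.075, 7.7), (-0.077, 5.0)]
x+ y=0.025 [(0.075, 5.6), (0.076, 5.1), (0.074, 4.3)]
y- x=-0.06 [(-0.034, 19.5), (-0.035, 16.8), (-0.033, 15.5)]
y+ x=-0.06 [(0.034, 8.0), (0.033, 7.0), (0.035, 5.9)]
y- x=-0.04 [(-0.034, 18.3), (-0.033, 17.3), (-0.035, 12.6)]
y+ x=-0.04 [(0.034, 8.6), (0.035, 7.4), (0.033, 6.0)]
y- x=-0.02 [(-0.033, 16.4), (-0.034, 14.5), (-0.032, 12.1)]
y+ x=-0.02 [(0.035, 8.4), (0.034, 7.2), (0.036, 6.4)]
y- x=0 [(-0.033, 13.6), (-0.032, 12.2), (-0.034, 11.0)]
y+ x=0 [(0.035, 8.1), (0.036, 6.9), (0.034, 5.1)]
y- x=0.02 [(-0.032, 12.8), (-0.033, 12.0), (-0.031, 9.2)]
y+ x=0.02 [(0.036, 6.8), (0.037, 6.0), (0.035, 5.2)]
y- x=0.04 [(-0.032, 5.3), (-0.031, 4.8), (-0.033, 4.3)]
y+ x=0.04 [(0.036, 6.2), (0.037, 5.7), (0.035, 4.0)]
y- x=0.06 [(-0.032, 5.3), (-0.031, 5.1), (-0.033, 3.6)]
y+ x=0.06 [(0.037, 6.8), (0.036, 5.2), (0.038, 4.8)]
```

The wrist image puts the lid's edges at ±75 mm and about ±34 mm around the dish centre. That is within about 1 mm and 0.02 rad, with the gripper well clear, so I'm handing in.

```bash
python3 -c "
from workcell import ticket
print(ticket.job_done())"
```

```text
the job is handed in; nothing more can be done
None
```

The lid lies on the butter dish, centred to about 1 mm and square to about 0.02 rad in the last wrist image, and I handed the job in at about 17.5 s of the 61 s; the verdict was not shown to me.

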